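# Weigh a sample jar: load the balance and shut its sliding hatch

## Task

Set the amber jar with the white cap upright in the middle of the balance's pan and let go of it. Then slide the hatch over it by its orange handle, past the spring catch, and press it home against the blue frame with about 10 to 15 N of push (never over 20 N) for a good half second, and leave it shut. Leave the other two jars and the glass beaker where they stand.

Things in the scene. Friction and masses are not known exactly. Their poses are not given: they have to be found in the camera images.
- balance: balance fixed on the bench, 190 wide (x) by 390 long (y) by 150 mm high. Origin on the bench under the middle of the chamber; z up. Chamber: clear walls 5 mm thick, open on top, inside 180 by 180 mm, y -90 to +90 mm; a grey solid housing fills y +90 to +300 mm up to 150 mm. The hatch slides on top along y, closing towards -y. Rails along both sides (x +-85 to +-95 mm) rise to 158 mm.
- pan_top (a point): centre of the upper face of the round steel pan in the chamber: disc of diameter 100 mm, 75 mm above the bench, the chamber's rim 75 mm above it; z up. At y = -10 mm of the balance.
- hatch: clear sliding pane with a black border, 168 (x) by 180 (y) by 6 mm, 0.35 kg; its axes are those of the balance. Origin: centre of its underside, at balance x 0, z 151 mm, and y = how far it is open: 0 fully shut, up to 150 mm open (starts 135 to 150 mm open). Runs with 1 to 2 N of drag, does not move by itself on the track.
- catch_point (a point): spring catch: brass roller, diameter 12 mm, on the balance's +x rail. The hatch meets it about 10 mm from shut; it resists with up to about 8 N (drag included), gives way 4 to 2 mm from shut and then holds the hatch shut with about 4 N. Left short of that, the hatch springs back. It can feel like the end of the track, but is not: at the end the hatch meets the frame hard.
- hatch_handle (a point): centre of the upright orange handle bar on the hatch, 70 (balance x) by 12 (y, the way it slides) by 28 mm high (top 185 mm, hatch's upper face 157 mm above the bench). In the middle of the hatch: at y = 0 of the balance when fully shut. Its axes are those of the balance.
- jamb: blue cross bar of the frame at the chamber's -y end, 190 by 12 by 24 mm, upper edge 169 mm high; same origin and axes as the balance. Its face at balance y = -91.5 mm stops the two rubber bumpers of the hatch; nearly rigid (about 1 mm at 20 N).
- sample_center (a point): centre of the jar to weigh: amber glass, white cap, diameter 38, height 56 mm, about 0.09 kg; half-way up, z up. Grasp from above across its diameter.
- jar_green_center (a point): centre of a green jar with a black cap, same size; leave it.
- jar_blue_center (a point): centre of a blue jar with a yellow cap, same size; leave it.
- beaker: glass beaker, diameter 68, height 90 mm, origin under its centre; leave it.

How it is judged:
On the way, in this order (a step that is already met when the one before it is completed fails the run):
1. the amber jar stands upright in the middle of the pan, released, with the hatch still open (horizontal distance between sample_center and pan_top below 0.03 m and z of sample_center in the frame of pan_top between 0.024 and 0.032 m and angle between sample_center's own z axis and vertical below 0.15 rad and contact force between the fingers and sample below 0.1 N and y of hatch_handle in the frame of balance above 0.05 m), for 0.2 s.
2. the hatch is pressed home against the blue frame with at least 10 N (y of hatch_handle in the frame of balance below 0.003 m and contact force between hatch and jamb above 10 N), for 0.3 s.
At the end, for the whole second after the job is handed in: the amber jar stands upright, at rest and released on the pan, its centre within 30 mm of the pan's; the hatch is at rest, less than 2 mm from fully shut (horizontal distance between sample_center and pan_top below 0.03 m and z of sample_center in the frame of pan_top between 0.024 and 0.032 m and angle between sample_center's own z axis and vertical below 0.15 rad and contact force between the fingers and sample below 0.1 N and y of hatch_handle in the frame of balance below 0.002 m and linear speed of each of hatch, sample below 0.01 m/s); the robot touches nothing.
It fails at once if the hatch presses on the blue frame with more than 25 N (contact force between hatch and jamb above 25 N).
It fails at once if another jar or the beaker is moved by more than 20 mm (distance of any of jar_green_center, jar_blue_center, beaker from where it was at the start of the episode above 0.02 m).
It also fails if it takes over 58 s, if anything falls off the work surface, if the arm or the gripper's body presses on something with over 40 N, if the wrist force passes 120 N, or if a joint passes its speed limit or range.

## Robot

A 6-joint arm with a two-finger parallel gripper is mounted at the origin on the work surface. World frame = base frame: x ahead of the robot, y to its left, z up, the work surface at z = 0. Lengths are in m, angles in rad, forces in N, time in s.
With the tool pointing down it reaches from about 0.425 to 0.95 m from the base axis. Payload 3.5 kg.
Tool frame: the origin (TCP) lies at the very end of the fingers, on their centre line; the grasp point (between the pads) lies 19 mm behind it; z points along the fingers, y is the line along which they close (so a half turn about z gives the same grasp; the last joint's range is limited). The gripper opens to 85 mm and grips with 20 to 120 N. Pads are 22 mm wide; open, the fingers measure 114 mm over their backs; the gripper's body (76 mm by 85 mm) begins 54 mm behind the grasp point. The pads swing forward as they close: fully open they stand 13 mm farther back than shut.
Start: joints at [-1.473, 0.286, 1.577, -0, 1.279, -0.15], TCP at [0.166, -0.654, 0.231] pointing down, gripper open.
Joint ranges: [-2.77, 2.77], [-0.9, 2.22], [0.21, 2.48], [-1.53, 4.67], [0.24, 2.81], [-2.84, 2.84]. Speed limits (rad/s): [2.79, 2.79, 3.14, 3.14, 3.14, 3.14].

## Interface

Orientations are given as a unit quaternion [x, y, z, w].
In Python, from plant import ctrl gives the robot as it stands.
- The arm moves only by the tool carry_out, never from a script. Its argument "deltas" is one flat list of numbers, 6 for each row, row after row: the shift along the tool's x, y, z in m, then the turn, a rotation vector about the tool's x, y, z in rad. A call has 1 to 5 rows; each row is the pose to reach, as a shift and turn from the pose commanded when the call began, along the tool's axes at that moment; what a row does not reach only later rows make up. A row lasts 1/8 s, in which the tool goes at most 62.5 mm and 10.7 degrees, less where a joint would pass 70% of its speed; a pose out of reach is approached as far as the arm can. A call with a gripper value outside its range is refused whole. "grip" is the opening in per cent of the stroke, from 0 (shut) to 100 (fully open), set as the call begins (left out, the last holds). The fingers move at their own pace and stop on an object; "grip_force" is the grip in N (left out, the last holds). Time passes only in rows, so rows that repeat a pose let the fingers close. It gives the time, the measured TCP pose, the force, the opening and the grip force at its end, in the units of the state.
- ctrl.get_state(): the state, without advancing time (a new reading comes with each control period).
- ctrl.read_camera(name): name is "scene" or "top"; returns (picture, depth): 480x640x3 uint8, red, green, blue; 480x640 float32, m along the optical axis (not along the pixel's ray), 0 where there is no reading.
- ctrl.camera_model(name): a dict with "intrinsics" (3x3 intrinsics, pixels), "extrinsics" (4x4, takes a point from world to camera coordinates). Camera axes: x right, y down, z forward; pixel columns grow to the right and rows downward; lengths in m; the calibration is good to about 2 mm. A picture is of the moment at which its call begins. camera_model takes no time and is no camera call.
- ctrl.sign_off(): hands the job in; it is judged then, once.
Trained networks look in the newest picture that a camera, given by its name, has taken for a name from the list of things; names that differ only in an ending like _2 or _b are one class to them, and where a whole thing is asked for, a point or a joint stands for the part that bears it (a point fixed in the world has none). Each returns a list of dicts, best first, with "score" (0 to 1); they miss things now and then, are a little off and sometimes report something else, mostly with a low value. They report only what shows in the picture. A call takes as long as a camera call.
- ctrl.find_in(camera, query): "uv" ([column, row] in pixels, amid what is visible of it).
The state is a dict: "time": time; "qpos": joint angles; "dq": joint speeds; "joint_efforts": joint torques, N m; "eef_pos": TCP position; "tcp_rot": TCP orientation; "contact_force": force on the tool from outside, world axes, zero at the start; "wrist_torque": the same for the moment, N m; "opening": opening from 0.0 (shut) to 1.0 (fully open); "finger_force": force on a finger pad.
Only numpy, scipy, OpenCV 4.12 (cv2) and the standard library are available. Lean on these libraries where they do the work, as an engineer would, in place of code of your own. Each camera call takes 0.05 s, during which the arm holds its last target. There are 200 camera calls.

## Working session

There is one attempt and no reset: what is moved stays moved. The work goes in short steps, Python scripts to look and compute and a tool call to move; the robot and the scene stay as the last step left them, time stands still between calls to the robot, and variables do not carry over. Pictures are saved under pics/ and viewed, at most 10 in all, crops included, and the job is handed in when it is done.

Besides the shell and the picture viewer there is one more tool, called after "Request:" by a JSON object that holds its "api" and its "payload", one argument or row to a line. carry_out: Moves the arm, as the interface text tells. Its arguments: {"type":"object","properties":{"deltas":{"type":"array"},"grip":{"type":"number"},"grip_force":{"type":"number"}},"required":["deltas"]}

```bash
mkdir -p pics; ls
cat > h.py <<'E'
import numpy as np, cv2
from plant import ctrl
def snap(name,fn=None):
    p,d=ctrl.read_camera(name)
    if fn: cv2.imwrite('pics/'+fn,p[:,:,::-1])
    return p,d
def world(name,uv,d):
    m=ctrl.camera_model(name);K=np.array(m['intrinsics']);E=np.array(m['extrinsics'])
    u,v=uv; c=np.linalg.inv(K)@[u,v,1]*d
    return E[:3,:3].T@(c-E[:3,3])
def onplane(name,uv,z):
    m=ctrl.camera_model(name);K=np.array(m['intrinsics']);E=np.array(m['extrinsics'])
    o=-E[:3,:3].T@E[:3,3]; r=E[:3,:3].T@(np.linalg.inv(K)@[uv[0],uv[1],1])
    return o+r*(z-o[2])/r[2]
def med(d,uv):
    u,v=map(int,map(round,uv)); w=d[max(v-2,0):v+3,max(u-2,0):u+3]; w=w[w>0]
    return float(np.median(w)) if w.size else 0
E
python3 - <<'E'
from h import *
np.set_printoptions(precision=4,suppress=True)
D={}
for c in('top','scene'):
    D[c]=snap(c,c+'1.png')[1]
    for q in('sample_center','hatch_handle','pan_top','catch_point','jamb','balance','jar_green_center','jar_blue_center','beaker'):
        for r in ctrl.find_in(c,q)[:2]:
            d=med(D[c],r['uv']); print(c,q,round(r['score'],2),np.round(r['uv'],1),world(c,r['uv'],d))
print({k:np.round(v,3) for k,v in ctrl.get_state().items()})
E
```

```text
pics
top sample_center 0.68 [441.5 272. ] [ 0.5533 -0.3397  0.0549]
top sample_center 0.47 [151.4 264.2] [0.572  0.1736 0.1656]
top hatch_handle 0.82 [153.1 264.2] [0.5726 0.1736 0.1582]
top hatch_handle 0.34 [431.7 351.5] [ 0.4059 -0.3149  0.0552]
top pan_top 0.68 [243.7 267.2] [0.5696 0.0329 0.0747]
top catch_point 0.68 [181.8 263.1] [0.5735 0.124  0.1562]
top jamb 0.87 [286.9 270. ] [ 0.5566 -0.0595  0.1684]
top balance 0.78 [179.7 265.2] [0.5699 0.1277 0.156 ]
top jar_green_center 0.94 [432.8 353.1] [ 0.4028 -0.3169  0.0546]
top jar_blue_center 0.69 [382.9 306. ] [ 0.4917 -0.2273  0.0552]
top jar_blue_center 0.56 [246.8 270.1] [0.5641 0.0271 0.0744]
top beaker 0.78 [332.3 163.1] [ 0.7852 -0.1372  0.0037]
scene sample_center 0.73 [200.7 300.8] [ 0.569  -0.3571  0.0363]
scene hatch_handle 0.63 [436.2 188.9] [0.5847 0.172  0.1621]
scene pan_top 0.63 [366.  224.5] [0.53   0.0377 0.0745]
scene catch_point 0.58 [413.1 221.8] [0.6599 0.0649 0.1574]
scene jamb 0.72 [334.4 211.5] [ 0.5708 -0.0648  0.165 ]
scene balance 0.69 [415.3 219.7] [0.6573 0.0716 0.1588]
scene jar_green_center 0.9 [192.7 249.9] [ 0.4151 -0.326   0.0441]
scene jar_green_center 0.22 [200.3 299.4] [ 0.5685 -0.3574  0.0398]
scene jar_blue_center 0.76 [248.4 263.5] [ 0.5059 -0.2322  0.0405]
scene beaker 0.62 [345.1 324.7] [ 0.7928 -0.1563  0.0872]
{'time': np.float64(1.0), 'qpos': array([-1.473,  0.286,  1.577,  0.   ,  1.279, -0.15 ]), 'dq': array([-0.   , -0.002, -0.001, -0.001, -0.001,  0.001]), 'joint_efforts': array([  0.001, -40.597, -29.295,  -0.   ,   0.001,  -0.   ]), 'eef_pos': array([ 0.166, -0.654,  0.231]), 'tcp_rot': array([ 0.992,  0.124,  0.   , -0.   ]), 'contact_force': array([ 0.199, -0.34 ,  0.377]), 'wrist_torque': array([ 0.069,  0.005, -0.008]), 'finger_force': np.float64(0.0), 'opening': np.float64(1.001)}
```

View pics/top1.png

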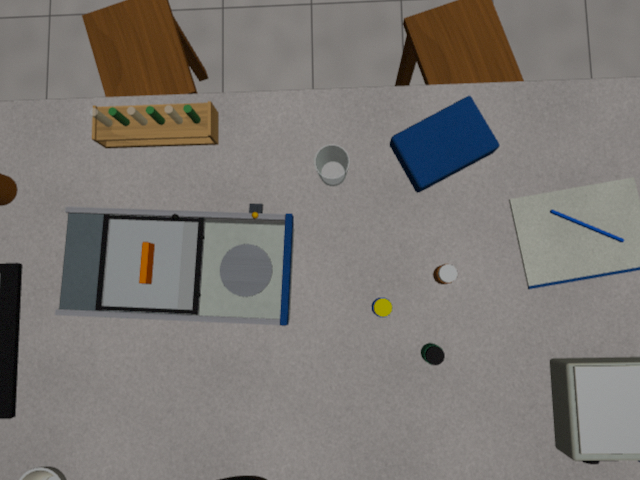

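View pics/scene1.png

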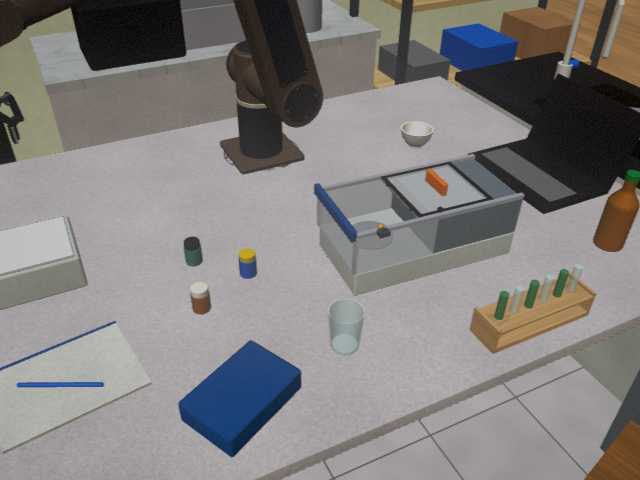

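Run:
```python
from h import *
np.set_printoptions(precision=4,suppress=True)
p,d=snap('top')
hsv=cv2.cvtColor(p,cv2.COLOR_RGB2HSV)
def pts(mask):
    v,u=np.nonzero(mask&(d>0)); return np.array([world('top',(a,b),d[b,a]) for a,b in zip(u,v)]),u,v
for n,m in (('blue',(hsv[...,0]>95)&(hsv[...,0]<130)&(hsv[...,1]>120)),('orange',(hsv[...,0]>3)&(hsv[...,0]<20)&(hsv[...,1]>140))):
    P,u,v=pts(m)
    for z0,z1 in ((.16,.175),(.178,.19)):
        k=(P[:,2]>z0)&(P[:,2]<z1)
        if k.sum()>10:
            r=cv2.minAreaRect(P[k,:2].astype(np.float32)); print(n,z0,k.sum(),r,P[k].mean(0))
# amber jar cap
P,u,v=pts((hsv[...,1]>=0))
for c in((.553,-.34),(.403,-.317),(.49,-.227)):
    k=(np.hypot(P[:,0]-c[0],P[:,1]-c[1])<.03)&(P[:,2]>.045)
    print(c,k.sum(),cv2.minEnclosingCircle(P[k,:2].astype(np.float32)),np.median(P[k,2]))
```

```text
Traceback (most recent call last):
  File "h.py", line 8, in world
    m=ctrl.camera_model(name);K=np.array(m['intrinsics']);E=np.array(m['extrinsics'])
ValueError: time passes only in moves, steps and waits
```

The top view shows the amber jar (white cap) at (447,273), the blue one at (382,307), the green one at (432,354) and the beaker at (332,165). The pan is at (246,270), the jamb at (288,270) and the handle at (147,263). The hatch is open. The scene view agrees: amber jar (201,298), handle (436,182).

```bash
cat > h.py <<'E'
import numpy as np, cv2
from plant import ctrl
np.set_printoptions(precision=4,suppress=True)
M={c:{k:np.array(v) for k,v in ctrl.camera_model(c).items() if k in('intrinsics','extrinsics')} for c in('top','scene')}
def snap(name,fn=None):
    p,d=ctrl.read_camera(name)
    if fn: cv2.imwrite('pics/'+fn,p[:,:,::-1])
    return p,d
def cloud(name,d):
    K,E=M[name]['intrinsics'],M[name]['extrinsics']
    v,u=np.indices(d.shape); c=np.stack([(u-K[0,2])/K[0,0]*d,(v-K[1,2])/K[1,1]*d,d],-1)
    return (c-E[:3,3])@E[:3,:3]
def rect(P): return cv2.minAreaRect((P[:,:2]*1000).astype(np.float32))
E
python3 - <<'E'
from h import *
for cam in('top','scene'):
    p,d=snap(cam); P=cloud(cam,d); h=cv2.cvtColor(p,cv2.COLOR_RGB2HSV); ok=d>0
    near=(P[...,0]>.4)&(P[...,0]<.72)&(P[...,1]>-.12)&(P[...,1]<.45)&ok
    for n,m,z0,z1 in(('blue',(h[...,0]>95)&(h[...,0]<130)&(h[...,1]>120),.16,.176),('orange',(h[...,0]>3)&(h[...,0]<20)&(h[...,1]>140),.179,.192),('any',h[...,0]>=0,.175,.195),('pan',h[...,0]>=0,.07,.08)):
        Q=P[m&near&(P[...,2]>z0)&(P[...,2]<z1)]
        if len(Q)>10: print(cam,n,len(Q),rect(Q),Q.mean(0))
    for c in((.553,-.34),(.403,-.317),(.49,-.227)):
        Q=P[ok&(np.hypot(P[...,0]-c[0],P[...,1]-c[1])<.035)&(P[...,2]>.05)]
        print(cam,c,len(Q),np.round(cv2.minEnclosingCircle((Q[:,:2]*1000).astype(np.float32))[0],1),rect(Q)[1],np.median(Q[:,2]))
E
```

```text
top blue 818 ((559.4625854492188, -57.9068717956543), (12.406614303588867, 186.41610717773438), 86.3956527709961) [ 0.5586 -0.0583  0.1679]
top orange 312 ((574.7432861328125, 179.12132263183594), (13.091707229614258, 67.6862564086914), 86.34117126464844) [0.5745 0.1784 0.1838]
top any 353 ((575.4193725585938, 179.07809448242188), (13.091707229614258, 69.04109954833984), 86.34117126464844) [0.5747 0.1779 0.1831]
top pan 2218 ((567.5936279296875, 37.029937744140625), (185.66026306152344, 179.17189025878906), 86.34790802001953) [0.568  0.0289 0.0742]
top (0.553, -0.34) 273 [ 552.  -352.1] (34.79353332519531, 32.345062255859375) 0.055007688460320524
top (0.403, -0.317) 285 [ 399.6 -320.8] (33.356895446777344, 33.65375518798828) 0.05466375693203986
top (0.49, -0.227) 266 [ 490.3 -227.1] (33.93717575073242, 31.98534393310547) 0.05505895456086016
scene blue 305 ((558.3175659179688, -60.443824768066406), (11.672286987304688, 194.32644653320312), 86.34889221191406) [ 0.5686 -0.062   0.1687]
scene orange 128 ((575.288330078125, 175.7510528564453), (12.473272323608398, 70.92047882080078), 87.51895141601562) [0.5773 0.1754 0.184 ]
scene any 180 ((575.4520874023438, 176.67857360839844), (14.46950912475586, 71.13734436035156), 87.816650390625) [0.5777 0.1754 0.1826]
scene pan 1163 ((573.8340454101562, 139.55398559570312), (397.9887390136719, 196.4521026611328), 86.33901977539062) [0.592  0.0754 0.0751]
scene (0.553, -0.34) 198 [ 553.4 -352.9] (35.70838928222656, 33.454586029052734) 0.05576920744460598
scene (0.403, -0.317) 157 [ 400.5 -323.5] (33.298973083496094, 37.116363525390625) 0.05586409480730634
scene (0.49, -0.227) 163 [ 491.9 -229.5] (33.08876419067383, 36.52897644042969) 0.055913354110376075
```

Request:
{"api": "carry_out", "payload": {
  "deltas": [0.056, -0.025, 0, 0, 0, -0.157, 0.112, -0.05, 0, 0, 0, -0.314, 0.168, -0.075, 0, 0, 0, -0.471, 0.224, -0.1, 0, 0, 0, -0.628, 0.28, -0.125, 0, 0, 0, -0.785],
  "grip": 100
}}

```text
time: 1.78
eef_pos: [0.4078, -0.4632, 0.2316]
tcp_rot: [0.868, 0.496, 0.0, 0.0]
contact_force: [0.4, -0.1, 0.1]
opening: 0.995
finger_force: 0.0
```

```bash
cat > rel.py <<'E'
import sys; from h import *
from scipy.spatial.transform import Rotation as R
# rel.py x y z : shift + turn in tool axes to world target with the balance-aligned yaw
s=ctrl.get_state(); r=R.from_quat(s['tcp_rot']); t=np.array(sys.argv[1:4],float)
a=1.507; G=R.from_matrix(np.array([[np.cos(a),np.sin(a),0],[np.sin(a),-np.cos(a),0],[0,0,-1]]).T)
print('t',s['time'],'pos',s['eef_pos'],'F',s['contact_force'],'open',s['opening'],'q',s['qpos'])
print('shift',r.inv().apply(t-s['eef_pos']),'turn',(r.inv()*G).as_rotvec())
E
python3 rel.py .5525 -.352 .2
```

```text
t 1.775 pos [ 0.4078 -0.4632  0.2316] F [ 0.379  -0.0635  0.0731] open 0.9945857809374423 q [-1.0132  0.16    1.7253  0.0001  1.2554 -0.4802]
shift [0.1693 0.0681 0.0316] turn [ 0.0006  0.0005 -0.4692]
```

Request:
{"api": "carry_out", "payload": {
  "deltas": [0.045, 0.018, 0.02, 0, 0, -0.12, 0.09, 0.036, 0.05, 0, 0, -0.24, 0.13, 0.052, 0.08, 0, 0, -0.36, 0.17, 0.068, 0.11, 0, 0, -0.469, 0.17, 0.068, 0.11, 0, 0, -0.469]
}}

```text
time: 2.4
eef_pos: [0.552, -0.3498, 0.1176]
tcp_rot: [0.73, 0.684, -0.0, -0.003]
contact_force: [-0.8, 0.2, 0.5]
opening: 1.0
finger_force: 0.0
```

```bash
python3 rel.py .5525 -.352 .011
```

```text
t 2.4 pos [ 0.552  -0.3498  0.1176] F [-0.7909  0.1628  0.4544] open 1.0004956580470852 q [-0.72    0.3523  1.7118  0.0003  1.0841 -0.6551]
shift [-0.0026  0.0012  0.1066] turn [-0.0051 -0.0043 -0.0012]
```

Request:
{"api": "carry_out", "payload": {
  "deltas": [-0.002, 0.001, 0.035, 0, 0, 0, -0.002, 0.001, 0.07, 0, 0, 0, -0.002, 0.001, 0.095, 0, 0, 0, -0.002, 0.001, 0.104, 0, 0, 0, -0.002, 0.001, 0.104, 0, 0, 0]
}}

```text
time: 3.02
eef_pos: [0.5526, -0.3562, 0.0179]
tcp_rot: [0.731, 0.682, -0.0, 0.0]
contact_force: [0.4, 0.2, 1.0]
opening: 1.0
finger_force: 0.0
```

Request:
{"api": "carry_out", "payload": {
  "deltas": [0, 0, 0, 0, 0, 0, 0, 0, 0, 0, 0, 0, 0, 0, 0, 0, 0, 0, 0, 0, 0, 0, 0, 0, 0, 0, 0, 0, 0, 0],
  "grip": 0,
  "grip_force": 30
}}

```text
time: 3.65
eef_pos: [0.5533, -0.356, 0.0186]
tcp_rot: [0.731, 0.682, 0.0, 0.001]
contact_force: [-0.5, 1.1, 5.3]
opening: 0.431
finger_force: 30.7
```

Request:
{"api": "carry_out", "payload": {
  "deltas": [0, 0, 0, 0, 0, 0, 0, 0, 0, 0, 0, 0]
}}

```text
time: 3.9
eef_pos: [0.5533, -0.3559, 0.0186]
tcp_rot: [0.731, 0.682, 0.0, 0.001]
contact_force: [-0.8, -0.1, 6.3]
opening: 0.436
finger_force: 30.7
```

```bash
python3 rel.py .5648 .0286 .23
```

```text
t 3.9 pos [ 0.5533 -0.3559  0.0186] F [-0.8125 -0.1014  6.2996] open 0.4356632320730924 q [-0.7256  0.487   1.7361 -0.0001  0.9168 -0.6566]
shift [ 0.3842 -0.0148 -0.2118] turn [ 0.0012  0.001  -0.0051]
```

Request:
{"api": "carry_out", "payload": {
  "deltas": [0, 0, -0.03, 0, 0, 0, 0, 0, -0.08, 0, 0, 0, 0, 0, -0.13, 0, 0, 0, 0.02, 0, -0.18, 0, 0, 0, 0.05, 0, -0.22, 0, 0, 0]
}}

```text
time: 4.53
eef_pos: [0.5561, -0.3055, 0.2388]
tcp_rot: [0.732, 0.682, 0.0, 0.0]
contact_force: [1.3, -0.8, -0.3]
opening: 0.433
finger_force: 30.3
```

```bash
python3 rel.py .5648 .025 .23
python3 - <<'E'
from h import *
snap('scene','scene2.png')
E
```

```text
t 4.525 pos [ 0.5561 -0.3055  0.2388] F [ 1.3499 -0.7539 -0.2637] open 0.43310122240100657 q [-0.6621  0.1924  1.6749  0.0001  1.2733 -0.5918]
shift [ 0.3303 -0.0146  0.0087] turn [ 0.0009  0.0004 -0.0066]
```

View pics/scene2.png

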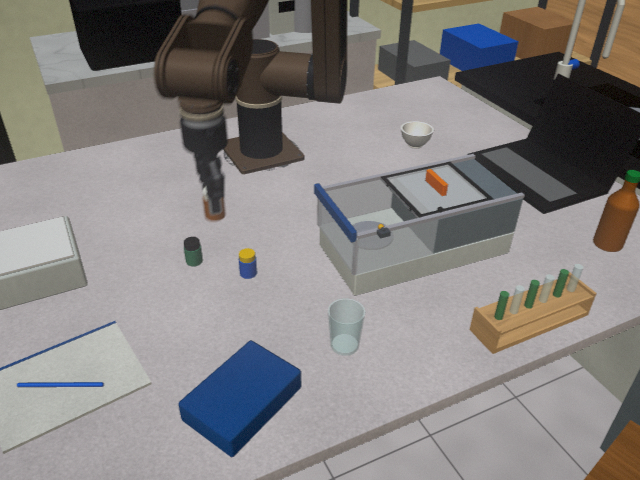

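The jar is held upright between the fingers at (214,207), and the other jars have not moved.

Request:
{"api": "carry_out", "payload": {
  "deltas": [0.05, -0.002, 0, 0, 0, 0, 0.11, -0.004, 0, 0, 0, 0, 0.17, -0.007, 0, 0, 0, 0, 0.23, -0.01, 0, 0, 0, 0, 0.28, -0.012, 0, 0, 0, 0]
}}

```text
time: 5.2
eef_pos: [0.5627, -0.023, 0.2361]
tcp_rot: [0.731, 0.683, -0.0, -0.001]
contact_force: [0.5, -0.2, -0.7]
opening: 0.433
finger_force: 30.3
```

Request:
{"api": "carry_out", "payload": {
  "deltas": [0.03, -0.002, 0, 0, 0, 0, 0.05, -0.003, 0, 0, 0, 0, 0.05, -0.003, 0, 0, 0, 0]
}}

```text
time: 5.58
eef_pos: [0.5637, 0.0254, 0.2367]
tcp_rot: [0.73, 0.683, -0.0, -0.0]
contact_force: [-0.2, -0.4, -0.3]
opening: 0.433
finger_force: 30.3
```

```bash
python3 rel.py .5648 .025 .096
```

```text
t 5.575 pos [0.5637 0.0254 0.2367] F [-0.2116 -0.4374 -0.2716] open 0.43344512323302037 q [-0.1346  0.0396  1.8463 -0.0003  1.2567 -0.0673]
shift [-0.0003  0.0012  0.1407] turn [-0.0009  0.0002 -0.0034]
```

Request:
{"api": "carry_out", "payload": {
  "deltas": [0, 0.001, 0.04, 0, 0, 0, 0, 0.001, 0.08, 0, 0, 0, 0, 0.001, 0.11, 0, 0, 0, 0, 0.001, 0.13, 0, 0, 0, 0, 0.001, 0.133, 0, 0, 0]
}}

```text
time: 6.2
eef_pos: [0.5642, 0.0239, 0.1028]
tcp_rot: [0.731, 0.682, -0.001, -0.001]
contact_force: [-0.5, 1.1, -0.8]
opening: 0.43
finger_force: 30.4
```

Request:
{"api": "carry_out", "payload": {
  "deltas": [0, 0, 0.004, 0, 0, 0, 0, 0, 0.007, 0, 0, 0, 0, 0, 0.007, 0, 0, 0]
}}

```text
time: 6.58
eef_pos: [0.5654, 0.0246, 0.098]
tcp_rot: [0.731, 0.682, 0.0, 0.0]
contact_force: [-1.0, -0.3, -1.1]
opening: 0.435
finger_force: 30.4
```

Request:
{"api": "carry_out", "payload": {
  "deltas": [0, 0, 0.002, 0, 0, 0, 0, 0, 0.003, 0, 0, 0, 0, 0, 0.003, 0, 0, 0]
}}

```text
time: 6.95
eef_pos: [0.5649, 0.0247, 0.0943]
tcp_rot: [0.731, 0.682, -0.0, -0.0]
contact_force: [0.2, 0.1, -0.6]
opening: 0.438
finger_force: 30.4
```

Request:
{"api": "carry_out", "payload": {
  "deltas": [0, 0, 0.001, 0, 0, 0, 0, 0, 0.002, 0, 0, 0, 0, 0, 0.002, 0, 0, 0]
}}

```text
time: 7.32
eef_pos: [0.5651, 0.0247, 0.0936]
tcp_rot: [0.731, 0.682, -0.0, -0.0]
contact_force: [-1.5, 0.6, 5.4]
opening: 0.43
finger_force: 31.0
```

Contact with the pan. Release.

Request:
{"api": "carry_out", "payload": {
  "deltas": [0, 0, 0, 0, 0, 0, 0, 0, 0, 0, 0, 0, 0, 0, 0, 0, 0, 0, 0, 0, 0, 0, 0, 0, 0, 0, 0, 0, 0, 0],
  "grip": 90
}}

```text
time: 7.95
eef_pos: [0.5649, 0.0246, 0.0922]
tcp_rot: [0.731, 0.682, -0.0, -0.0]
contact_force: [-0.2, -0.6, -0.3]
opening: 0.897
finger_force: 0.0
```

Request:
{"api": "carry_out", "payload": {
  "deltas": [0, 0, -0.02, 0, 0, 0, 0, 0, -0.06, 0, 0, 0, 0, 0, -0.1, 0, 0, 0, 0, 0, -0.14, 0, 0, 0, 0, 0, -0.16, 0, 0, 0]
}}

```text
time: 8.57
eef_pos: [0.5662, 0.0245, 0.2568]
tcp_rot: [0.731, 0.682, 0.002, 0.002]
contact_force: [-0.2, 0.8, -0.2]
opening: 0.899
finger_force: 0.0
```

Request:
{"api": "carry_out", "payload": {
  "deltas": [0.06, 0, 0, 0, 0, 0, 0.12, 0, 0, 0, 0, 0, 0.16, 0, 0, 0, 0, 0, 0.19, 0, 0, 0, 0, 0, 0.19, 0, 0, 0, 0, 0],
  "grip": 0
}}

```text
time: 9.2
eef_pos: [0.5775, 0.2159, 0.2518]
tcp_rot: [0.73, 0.683, -0.001, -0.0]
contact_force: [0.6, -0.5, 0.3]
opening: 0.002
finger_force: 0.0
```

```bash
python3 - <<'E'
from h import *
snap('scene','scene3.png'); p,d=snap('top','top3.png')
P=cloud('top',d); h=cv2.cvtColor(p,cv2.COLOR_RGB2HSV)
Q=P[(d>0)&(np.hypot(P[...,0]-.5648,P[...,1]-.0286)<.05)&(P[...,2]>.12)&(P[...,2]<.14)]
if len(Q): print(len(Q),rect(Q),np.median(Q[:,2]))
Q=P[(h[...,0]>3)&(h[...,0]<20)&(h[...,1]>140)&(P[...,2]>.179)&(P[...,2]<.192)]; print(len(Q),rect(Q))
E
python3 rel.py .5775 .218 .162
```

```text
316 ((565.5448608398438, 27.87441635131836), (33.51963424682617, 33.653873443603516), 72.25070190429688) 0.1301060085169689
316 ((574.6895751953125, 178.98057556152344), (12.896571159362793, 67.48314666748047), 86.98399353027344)
t 9.3 pos [0.5778 0.2139 0.2519] F [ 0.9664 -0.5156  0.4016] open -0.0036384317627341793 q [ 0.1903  0.1436  1.7063 -0.0005  1.2928  0.2589]
shift [ 0.0041 -0.0005  0.0899] turn [-0.0009  0.0008 -0.0047]
```

View pics/scene3.png

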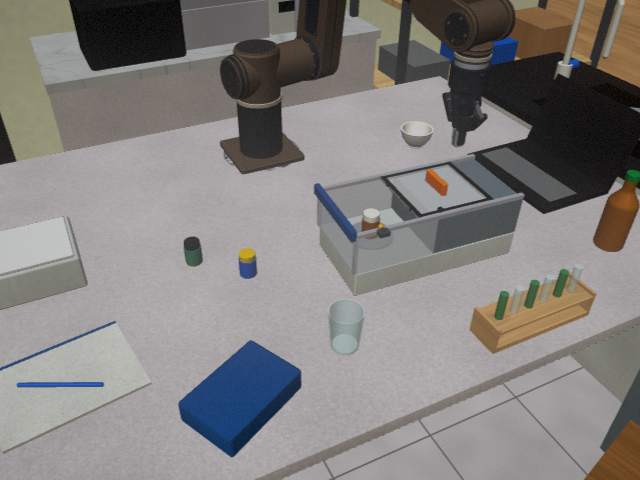

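The jar stands upright on the pan at (371,222), top at z = 0.130. The hatch is still open and the closed fingers are behind the handle.

Request:
{"api": "carry_out", "payload": {
  "deltas": [0.004, 0, 0.04, 0, 0, 0, 0.004, 0, 0.07, 0, 0, 0, 0.004, 0, 0.083, 0, 0, 0, 0.004, 0, 0.083, 0, 0, 0]
}}

```text
time: 9.8
eef_pos: [0.578, 0.2172, 0.1686]
tcp_rot: [0.731, 0.682, -0.001, -0.0]
contact_force: [0.5, 0.6, -0.0]
opening: -0.002
finger_force: 0.0
```

Request:
{"api": "carry_out", "payload": {
  "deltas": [-0.01, 0, 0, 0, 0, 0, -0.015, 0, 0, 0, 0, 0, -0.02, 0, 0, 0, 0, 0, -0.025, 0, 0, 0, 0, 0, -0.03, 0, 0, 0, 0, 0]
}}

```text
time: 10.42
eef_pos: [0.5766, 0.1884, 0.17]
tcp_rot: [0.731, 0.682, 0.001, 0.0]
contact_force: [-0.1, 1.0, 1.0]
opening: -0.004
finger_force: 0.9
```

Request:
{"api": "carry_out", "payload": {
  "deltas": [-0.01, 0, 0, 0, 0, 0, -0.022, 0, 0, 0, 0, 0, -0.034, 0, 0, 0, 0, 0, -0.044, 0, 0, 0, 0, 0, -0.05, 0, 0, 0, 0, 0]
}}

```text
time: 11.05
eef_pos: [0.5727, 0.1375, 0.1692]
tcp_rot: [0.731, 0.682, -0.0, -0.0]
contact_force: [0.9, 1.7, 1.2]
opening: -0.001
finger_force: 0.9
```

Request:
{"api": "carry_out", "payload": {
  "deltas": [-0.01, 0, 0, 0, 0, 0, -0.02, 0, 0, 0, 0, 0, -0.03, 0, 0, 0, 0, 0, -0.038, 0, 0, 0, 0, 0, -0.044, 0, 0, 0, 0, 0]
}}

```text
time: 11.68
eef_pos: [0.5697, 0.0939, 0.1692]
tcp_rot: [0.731, 0.682, -0.0, -0.0]
contact_force: [1.3, 2.9, -0.9]
opening: 0.001
finger_force: 0.9
```

```bash
cat > hatch.py <<'E'
from h import *
p,d=snap('top'); P=cloud('top',d); h=cv2.cvtColor(p,cv2.COLOR_RGB2HSV)
Q=P[(h[...,0]>3)&(h[...,0]<20)&(h[...,1]>140)&(P[...,2]>.179)&(P[...,2]<.192)]; print(len(Q),rect(Q)) if len(Q) else 0
s=ctrl.get_state(); e=(s['eef_pos'][:2]-[.5654,.0386])@[.064,.998]
print('t',s['time'],s['eef_pos'],'balance y tcp',e,'F',s['contact_force'])
E
python3 hatch.py
```

```text
319 ((567.39306640625, 78.46760559082031), (13.457747459411621, 67.17306518554688), 85.36333465576172)
t 11.725 [0.5695 0.0933 0.1691] balance y tcp 0.054811443649281304 F [ 0.9432 -0.3776 -0.089 ]
```

Request:
{"api": "carry_out", "payload": {
  "deltas": [-0.006, 0, 0, 0, 0, 0, -0.012, 0, 0, 0, 0, 0, -0.018, 0, 0, 0, 0, 0, -0.022, 0, 0, 0, 0, 0, -0.025, 0, 0, 0, 0, 0]
}}

```text
time: 12.35
eef_pos: [0.5679, 0.0693, 0.1691]
tcp_rot: [0.731, 0.682, -0.0, -0.0]
contact_force: [-0.2, 1.6, -0.4]
opening: 0.003
finger_force: 0.8
```

Request:
{"api": "carry_out", "payload": {
  "deltas": [-0.001, 0, 0, 0, 0, 0, -0.002, 0, 0, 0, 0, 0, -0.003, 0, 0, 0, 0, 0]
}}

```text
time: 12.72
eef_pos: [0.5677, 0.0666, 0.1692]
tcp_rot: [0.731, 0.682, -0.0, -0.0]
contact_force: [-0.3, 2.3, -0.5]
opening: 0.004
finger_force: 0.8
```

Request:
{"api": "carry_out", "payload": {
  "deltas": [-0.001, 0, 0, 0, 0, 0, -0.002, 0, 0, 0, 0, 0, -0.003, 0, 0, 0, 0, 0]
}}

```text
time: 13.1
eef_pos: [0.5676, 0.064, 0.1692]
tcp_rot: [0.731, 0.682, 0.0, -0.001]
contact_force: [0.6, 3.2, -1.4]
opening: -0.001
finger_force: 1.9
```

Request:
{"api": "carry_out", "payload": {
  "deltas": [-0.001, 0, 0, 0, 0, 0, -0.002, 0, 0, 0, 0, 0, -0.003, 0, 0, 0, 0, 0]
}}

```text
time: 13.48
eef_pos: [0.5674, 0.062, 0.1692]
tcp_rot: [0.731, 0.682, 0.001, -0.001]
contact_force: [0.9, 7.5, -0.9]
opening: 0.001
finger_force: 3.8
```

Request:
{"api": "carry_out", "payload": {
  "deltas": [-0.001, 0, 0, 0, 0, 0, -0.002, 0, 0, 0, 0, 0, -0.002, 0, 0, 0, 0, 0]
}}

```text
time: 13.85
eef_pos: [0.5673, 0.0602, 0.1692]
tcp_rot: [0.731, 0.682, 0.001, -0.001]
contact_force: [1.2, 7.5, -1.6]
opening: -0.003
finger_force: 3.7
```

Request:
{"api": "carry_out", "payload": {
  "deltas": [-0.001, 0, 0, 0, 0, 0, -0.002, 0, 0, 0, 0, 0, -0.002, 0, 0, 0, 0, 0]
}}

```text
time: 14.22
eef_pos: [0.5671, 0.0569, 0.1692]
tcp_rot: [0.731, 0.682, 0.0, -0.0]
contact_force: [0.0, 3.3, -2.4]
opening: -0.003
finger_force: 1.7
```

Request:
{"api": "carry_out", "payload": {
  "deltas": [-0.001, 0, 0, 0, 0, 0, -0.001, 0, 0, 0, 0, 0]
}}

```text
time: 14.48
eef_pos: [0.567, 0.0549, 0.1694]
tcp_rot: [0.731, 0.682, -0.001, 0.0]
contact_force: [0.1, 1.0, -0.6]
opening: 0.001
finger_force: 0.5
```

Request:
{"api": "carry_out", "payload": {
  "deltas": [-0.001, 0, 0, 0, 0, 0, -0.001, 0, 0, 0, 0, 0]
}}

```text
time: 14.72
eef_pos: [0.5671, 0.0547, 0.1695]
tcp_rot: [0.731, 0.682, 0.0, -0.0]
contact_force: [0.8, 4.0, -0.3]
opening: -0.002
finger_force: 1.8
```

```bash
python3 hatch.py
```

```text
313 ((565.4413452148438, 39.1237678527832), (12.740415573120117, 68.2589340209961), 86.43649291992188)
t 14.775 [0.5671 0.0547 0.1695] balance y tcp 0.016214735086669506 F [ 0.5702  2.8805 -0.9117]
```

Request:
{"api": "carry_out", "payload": {
  "deltas": [-0.001, 0, 0, 0, 0, 0, -0.001, 0, 0, 0, 0, 0]
}}

```text
time: 15.02
eef_pos: [0.5671, 0.0546, 0.1695]
tcp_rot: [0.731, 0.682, 0.001, -0.001]
contact_force: [-0.0, 6.2, -0.0]
opening: -0.005
finger_force: 3.1
```

Request:
{"api": "carry_out", "payload": {
  "deltas": [-0.001, 0, 0, 0, 0, 0, -0.001, 0, 0, 0, 0, 0]
}}

```text
time: 15.28
eef_pos: [0.567, 0.0546, 0.1695]
tcp_rot: [0.731, 0.682, 0.002, -0.001]
contact_force: [-0.1, 8.5, -0.7]
opening: -0.001
finger_force: 4.4
```

About 2.5 N per mm, so another 2 mm.

Request:
{"api": "carry_out", "payload": {
  "deltas": [-0.001, 0, 0, 0, 0, 0, -0.002, 0, 0, 0, 0, 0, -0.002, 0, 0, 0, 0, 0, -0.002, 0, 0, 0, 0, 0, -0.002, 0, 0, 0, 0, 0]
}}

```text
time: 15.9
eef_pos: [0.567, 0.0544, 0.1696]
tcp_rot: [0.731, 0.682, 0.003, -0.003]
contact_force: [0.9, 12.5, -0.5]
opening: -0.002
finger_force: 6.9
```

Request:
{"api": "carry_out", "payload": {
  "deltas": [0, 0, 0, 0, 0, 0, 0, 0, 0, 0, 0, 0, 0, 0, 0, 0, 0, 0, 0, 0, 0, 0, 0, 0, 0, 0, 0, 0, 0, 0]
}}

```text
time: 16.52
eef_pos: [0.567, 0.0544, 0.1696]
tcp_rot: [0.731, 0.682, 0.003, -0.003]
contact_force: [0.8, 13.4, -0.4]
opening: -0.003
finger_force: 6.9
```

Request:
{"api": "carry_out", "payload": {
  "deltas": [-0.0005, 0, 0, 0, 0, 0, -0.0005, 0, 0, 0, 0, 0, -0.0005, 0, 0, 0, 0, 0, -0.0005, 0, 0, 0, 0, 0, -0.0005, 0, 0, 0, 0, 0]
}}

```text
time: 17.15
eef_pos: [0.567, 0.0544, 0.1695]
tcp_rot: [0.731, 0.682, 0.004, -0.003]
contact_force: [0.4, 14.5, -0.9]
opening: 0.003
finger_force: 7.6
```

Request:
{"api": "carry_out", "payload": {
  "deltas": [0.002, 0, 0, 0, 0, 0, 0.004, 0, 0, 0, 0, 0, 0.008, 0, 0, 0, 0, 0, 0.016, 0, 0, 0, 0, 0, 0.03, 0, 0, 0, 0, 0]
}}

```text
time: 17.77
eef_pos: [0.5691, 0.08, 0.1695]
tcp_rot: [0.731, 0.682, -0.0, 0.0]
contact_force: [0.6, -0.1, -0.1]
opening: -0.001
finger_force: 0.0
```

Request:
{"api": "carry_out", "payload": {
  "deltas": [0, 0, -0.03, 0, 0, 0, 0, 0, -0.08, 0, 0, 0, 0.04, 0, -0.1, 0, 0, 0, 0.09, 0, -0.1, 0, 0, 0, 0.14, 0, -0.1, 0, 0, 0]
}}

```text
time: 18.4
eef_pos: [0.5787, 0.2215, 0.2702]
tcp_rot: [0.731, 0.682, 0.001, 0.001]
contact_force: [0.2, 0.1, -0.1]
opening: 0.002
finger_force: 0.0
```

```bash
python3 hatch.py
python3 - <<'E'
from h import *
snap('top','top4.png')
E
```

```text
312 ((565.4301147460938, 39.10562515258789), (12.807596206665039, 68.28917694091797), 86.05243682861328)
t 18.45 [0.5779 0.227  0.2697] balance y tcp 0.1888231813237206 F [-0.6014  1.0948  0.8673]
```

View pics/top4.png

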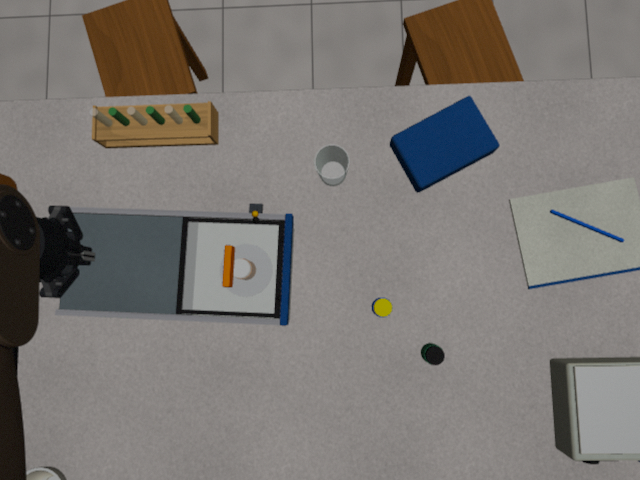

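The hatch is shut against the jamb, with the handle at (229,266). The jar stands on the pan beneath it at (243,268), and the other jars and the beaker are where they were.

Request:
{"api": "carry_out", "payload": {
  "deltas": [0, 0, 0, 0, 0, 0, 0, 0, 0, 0, 0, 0, 0, 0, 0, 0, 0, 0]
}}

```text
time: 18.88
eef_pos: [0.5786, 0.2186, 0.2694]
tcp_rot: [0.732, 0.682, -0.0, 0.0]
contact_force: [-0.9, -0.5, 0.1]
opening: 0.003
finger_force: 0.0
```

```bash
python3 -c "from plant import ctrl; print(ctrl.sign_off())"
```

```text
the job is handed in; nothing more can be done
None
```

The amber jar stands released on the pan and the hatch is shut past the catch, pressed home with a measured 12.5–14.5 N for over a second; the other jars and the beaker look unmoved, and the job is handed in (no verdict came back).

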